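# Slide the drip grate out over the worktable's edge

## Task

The coffee grinder's washed drip grate lies flat on the dark worktable, where nobody can get a finger under it. Push it along the table with the fingertips, without lifting it, until about 4 cm of it sticks out over the long edge on the far side from the robot, square to that edge, so that a colleague standing there can take it to the grinder; then move away from it. Leave the bowl, the tin and the steel cup where they stand.

Things in the scene. Friction and masses are not known exactly. Their poses are not given: they have to be found in the camera images.
- worktable: mobile worktable standing in front of the robot's own stand, fixed (it does not roll): dark grey rectangular top 400 (its x) x 960 (its y) x 30 mm thick, on a stainless frame. Origin: centre of the top surface (height z = 0); x points away from the robot to the far long edge, y to the left along that edge, z up. It is parked a little differently each time (shifted and turned up to about 6 degrees)
- edge (a point): the middle of the worktable's far long edge, on the top surface: 200 mm along +x of the worktable's origin, with the same axes. The edge runs along the worktable's y; beyond it there is nothing but a drop to the floor
- grate: loose drip grate of bright stainless steel: a flat rectangle 130 (its x) x 180 (its y) x 6 mm high with narrow slots running along its x (too narrow for a finger), about 0.2 to 0.45 kg, sliding with friction on the table. Origin: centre of its underside; x across its short way, roughly towards the far edge at the start (turned up to 0.3 rad either way from the worktable's x), y its long way, z up
- grate_front (a point): the middle of the grate's leading long side (the one nearer the far edge), 65 mm along +x of the grate's origin and 3 mm above its underside; how far this point lies past the worktable's edge, along the worktable's x, is the overhang
- bowl: white ceramic cupping bowl, 90 mm across the rim, 65 mm high, standing loose on the worktable beside the grate's way; origin: centre of its underside
- tin: steel sample tin with a brown label band and a black lid, 70 mm across, 95 mm high, standing loose beside the grate's way; origin: centre of its underside
- dosing_cup: plain steel dosing cup without a handle, 62 mm across the rim, 105 mm high, standing loose beside the grate's way; origin: centre of its underside
Mind the look-alikes: they are no part of the job. Leave any yellow look-alike of the dosing_cup alone.

How it is judged (in metres and radians):
At the end, for the whole second after the job is handed in: the grate lies flat and at rest on the worktable with the middle of its leading side 40 mm past the far edge, give or take 10 mm, its side parallel to that edge within 0.12 rad (7 degrees) and its whole width on the table's edge; bowl, tin and steel cup stand upright within 20 mm of where they were (x of grate_front in the frame of worktable between 0.23 and 0.25 m and y of grate_front in the frame of worktable between -0.38 and 0.38 m and angle between the x axis of grate and the x axis of worktable, either way round below 0.12 rad and angle between grate's own z axis and vertical below 0.05 rad and height (world z) of grate between -0.004 and 0.004 m and linear speed of grate below 0.01 m/s and distance of each of bowl, tin, dosing_cup from where it was at the start of the episode below 0.02 m and angle between each of bowl, tin, dosing_cup's own z axis and vertical below 0.15 rad); the robot touches nothing.
It fails at once if the grate is lifted off the table or tipped (raised over 10 mm, or tilted over 0.15 rad) (height (world z) of grate above 0.01 m or angle between grate's own z axis and vertical above 0.15 rad).
It fails at once if the grate falls off the table (height (world z) of grate below -0.03 m).
It fails at once if the bowl, the tin or the steel cup is shifted over 20 mm or tipped (not (distance of each of bowl, tin, dosing_cup from where it was at the start of the episode below 0.02 m and angle between each of bowl, tin, dosing_cup's own z axis and vertical below 0.15 rad)).
It also fails if it takes over 38 s, if anything falls off the work surface, if the arm or the gripper's body presses on something with over 40 N, if the wrist force passes 120 N, or if a joint passes its speed limit or range.

## Robot

A 6-joint arm with a two-finger parallel gripper is mounted at the origin on the work surface. World frame = base frame: x ahead of the robot, y to its left, z up, the work surface at z = 0. Lengths are in m, angles in degrees, forces in N, time in s.
With the tool pointing down it reaches from about 0.375 to 0.9 m from the base axis. Payload 3.1 kg.
Tool frame: the origin (TCP) lies at the very end of the fingers, on their centre line; the grasp point (between the pads) lies 19 mm behind it; z points along the fingers, y is the line along which they close (so a half turn about z gives the same grasp; the last joint's range is limited). The gripper opens to 87 mm and grips with 3 to 60 N. Pads are 19 mm wide; open, the fingers measure 117 mm over their backs; the gripper's body (75 mm by 190 mm) begins 51 mm behind the grasp point.
Start: joints at [-82.649, 30.224, 82.088, -0, 67.689, -10.227], TCP at [0.189, -0.596, 0.223] pointing down, gripper open.
Joint ranges: [-176.69, 176.69], [-43.24, 126.21], [12.49, 139.97], [-82, 262], [0, 151.66], [-163.58, 163.58]. Speed limits (degrees/s): [159.86, 159.86, 180, 180, 180, 180].

## Interface

Orientations are given as a 3x3 rotation matrix whose columns are the frame's x, y, z axes.
In Python, from rig import bot, imaging gives the robot as it stands.
- The arm moves only by the tool drive_tool, never from a script. Its argument "deltas" is text: rows parted by semicolons, each of 5 numbers parted by spaces: the finger opening in mm, from 0 to 87, then the shift along the world's x, y, z in mm, then the turn about the world's z in rad. In form: jaw dx dy dz twist; .... A call has 1 to 12 rows; each row is the pose to reach, as a shift and turn from the pose commanded when the call began; what a row does not reach only later rows make up. A row lasts 1/10 s, in which the tool goes at most 50 mm and 8.59 degrees, less where a joint would pass 70% of its speed; a pose out of reach is approached as far as the arm can. A call with a gripper value outside its range is refused whole. The fingers move at their own pace and stop on an object; the grip force is fixed at half the most. Time passes only in rows, so rows that repeat a pose let the fingers close. It gives the time, the measured TCP pose, the force, the opening and the grip force at its end, in the units of the state.
- bot.read_state(): the state, without advancing time (a new reading comes with each control period).
- imaging.capture(name): name is "scene" or "top"; returns the picture (480x640x3 uint8, red, green, blue); there is no depth.
- imaging.camera_model(name): a dict with "fx", "fy", "cx", "cy" (pixels), "T" (4x4, takes a point from camera to world coordinates). Camera axes: x right, y down, z forward; pixel columns grow to the right and rows downward; lengths in m; the calibration is good to about 2 mm. A picture is of the moment at which its call begins. camera_model takes no time and is no camera call.
- bot.hand_in(): hands the job in; it is judged then, once.
The state is a dict: "time_s": time; "joint_positions": joint angles; "qvel": joint speeds; "tau": joint torques, N m; "position": TCP position; "tcp_rot": TCP orientation; "force": force on the tool from outside, world axes, zero at the start; "moment": the same for the moment, N m; "opening": opening from 0.0 (shut) to 1.0 (fully open); "grasp_force": force on a finger pad.
Only numpy, scipy, OpenCV 4.12 (cv2) and the standard library are available. Lean on these libraries where they do the work, as an engineer would, in place of code of your own. Each camera call takes 0.05 s, during which the arm holds its last target. There are 200 camera calls.

## Working session

There is one attempt and no reset: what is moved stays moved. The work goes in short steps, Python scripts to look and compute and a tool call to move; the robot and the scene stay as the last step left them, time stands still between calls to the robot, and variables do not carry over. Pictures are saved under pics/ and viewed, at most 10 in all, crops included, and the job is handed in when it is done.

Besides the shell and the picture viewer there is one more tool, called in YAML: its name, and indented under it one key for each argument. drive_tool: Moves the arm, as the interface text tells. Its arguments: {"type":"object","properties":{"deltas":{"type":"string"}},"required":["deltas"]}

```bash
mkdir -p pics; ls; python3 - <<'E'
from rig import bot, imaging
import cv2
for n in("scene","top"):
    cv2.imwrite(f"pics/{n}0.png",imaging.capture(n)[:,:,::-1]); m=imaging.camera_model(n); print(n,m)
print(bot.read_state())
E
```

```text
pics
scene {'fx': 519.2747104726338, 'fy': 519.2747104726338, 'cx': 319.3242221826131, 'cy': 246.34890231089267, 'T': array([[ 0.50899837,  0.73484474, -0.44824533,  0.94553758],
       [ 0.86075097, -0.4313022 ,  0.27034455, -0.20256698],
       [ 0.00533207, -0.52343254, -0.85205044,  0.83120619],
       [ 0.        ,  0.        ,  0.        ,  1.        ]])}
top {'fx': 559.1593079714839, 'fy': 559.1593079714839, 'cx': 315.469928894615, 'cy': 238.13541531673212, 'T': array([[ 1.52028049e-03, -9.98761745e-01,  4.97258999e-02,
         4.76885978e-01],
       [-9.99822716e-01, -5.84892358e-04,  1.88200285e-02,
         3.03016677e-02],
       [-1.87676403e-02, -4.97456960e-02, -9.98585570e-01,
         1.21631071e+00],
       [ 0.00000000e+00,  0.00000000e+00,  0.00000000e+00,
         1.00000000e+00]])}
{'time_s': 0.1, 'joint_positions': array([-8.26491502e+01,  3.02724623e+01,  8.21494922e+01, -1.13257792e-03,
        6.76894920e+01, -1.02251064e+01]), 'qvel': array([-0.01761161, -0.15022473, -0.26495713, -0.01964645, -0.00428358,
       -0.00456699]), 'tau': array([-6.32372903e-04, -4.40987313e+01, -1.77150875e+01,  6.33524568e-02,
        5.33918047e-02, -4.68322946e-05]), 'position': array([ 0.18869035, -0.59514029,  0.22167963]), 'tcp_rot': array([[ 9.53315244e-01,  3.01976778e-01, -2.67003515e-04],
       [ 3.01976719e-01, -9.53313353e-01,  1.92678037e-03],
       [ 3.27304914e-04, -1.91745795e-03, -9.99998108e-01]]), 'force': array([ 0.33837115,  0.04640581, -0.18648093]), 'moment': array([ 0.03509558,  0.0010457 , -0.03891253]), 'grasp_force': 0.0, 'opening': 0.998121381576432}
```

View pics/top0.png

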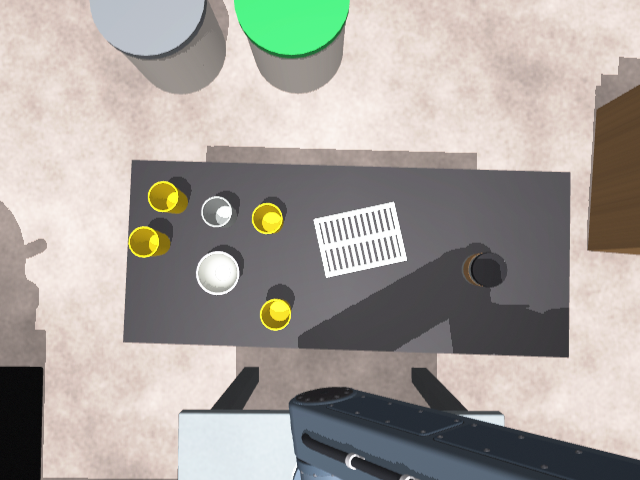

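View pics/scene0.png

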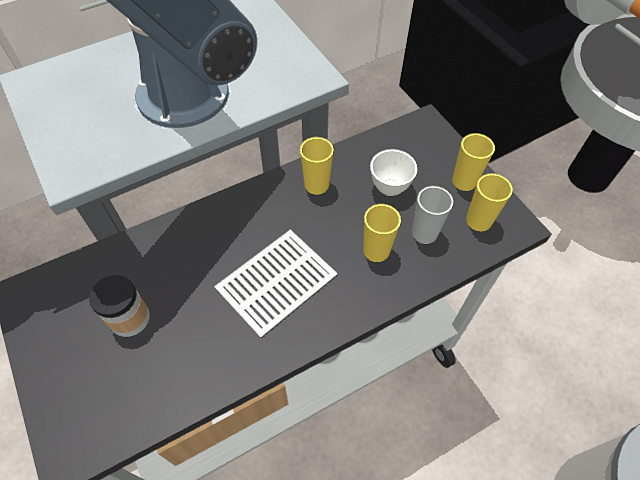

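The top view shows one grate, with corners at about (314,219), (393,203), (406,260) and (327,277). The table's far edge runs from (132,160) to (570,173). The bowl is at (218,272), the steel cup at (217,211) and the tin at (486,270). The yellow look-alikes are at (267,218), (276,314), (163,197) and (144,242). The grate is the only flat bright thing on the table, since the bowl is round, so the choice is clear.

```bash
cat > h.py <<'E'
import numpy as np, cv2
from rig import bot, imaging
M=imaging.camera_model("top")
def world(px,z):
    px=np.atleast_2d(px).astype(float)
    d=np.c_[(px[:,0]-M["cx"])/M["fx"],(px[:,1]-M["cy"])/M["fy"],np.ones(len(px))]@M["T"][:3,:3].T
    o=M["T"][:3,3]; return (o+d*((z-o[2])/d[:,2])[:,None])[:,:2]
def far_edge(im):
    g=cv2.GaussianBlur(cv2.cvtColor(im,cv2.COLOR_RGB2GRAY),(3,3),0).astype(float)
    pts=[]
    for c in list(range(140,205,3))+list(range(485,560,3)):   # bare floor behind
        r=150+np.argmin(np.diff(g[150:185,c])); pts.append((c,r+.5))
    for _ in range(3):
        pts=np.array(pts); k=np.polyfit(pts[:,0],pts[:,1],1); e=abs(np.polyval(k,pts[:,0])-pts[:,1])
        pts=pts[e<=max(.8,np.median(e)*2)]
    return k
def grate(im,box=(295,130,425,290)):
    x0,y0,x1,y1=box; m=(im[y0:y1,x0:x1].min(2)>185).astype(np.uint8)
    return m
def boxw(im,m,x0,y0):
    m=cv2.morphologyEx(m,cv2.MORPH_CLOSE,np.ones((7,7)))
    n,l,s,_=cv2.connectedComponentsWithStats(m); i=1+np.argmax(s[1:,4])
    w=world(np.argwhere(l==i)[:,::-1]+[x0,y0],.006)
    (c,sz,a)=cv2.minAreaRect((w*1000).astype(np.float32)); return c,sz,a
E
python3 - <<'E'
from h import *
im=imaging.capture("top")
k=far_edge(im); p=world([(140,np.polyval(k,140)),(560,np.polyval(k,560))],0)
d=p[0]-p[1]; print("edge",p*1000,"yaw of table y->",np.arctan2(-d[0],d[1]))
print(boxw(im,grate(im),295,130))
print("corners",world([(314,219),(393,203),(406,260),(327,277)],.006)*1000)
print("table", world([(132,160),(570,173),(568,357),(124,342)],0)*1000)
print("obst bowl,cup,yel,tin", world([(218,272)],.065)*1000,world([(217,211)],.105)*1000,world([(267,218),(276,314)],.105)*1000,world([(486,270)],.095)*1000)
cv2.imwrite("pics/crop.png",cv2.resize(im[150:350,180:520,::-1],None,fx=2.3,fy=2.3))
E
```

```text
edge [[ 710.32167588  440.7743789 ]
 [ 682.73188443 -478.10166826]] yaw of table y-> -0.030016567466937722
((534.9172973632812, -42.49945068359375), (131.33151245117188, 179.5252685546875), 12.372200012207031)
corners [[ 578.75513753   56.36762854]
 [ 613.54683482 -114.94278518]
 [ 490.05297718 -142.25131651]
 [ 453.14644992   28.08330923]]
table [[ 709.89913661  458.5336349 ]
 [ 679.4499634  -499.58579041]
 [ 283.37613307 -487.0527317 ]
 [ 311.31506293  468.86772357]]
obst bowl,cup,yel,tin [[464.16861213 252.95641808]] [[586.49524611 248.47551684]] [[572.43110597 148.12467699]
 [381.81721866 129.1632092 ]] [[ 469.39700361 -288.26874447]]
```

View pics/crop.png

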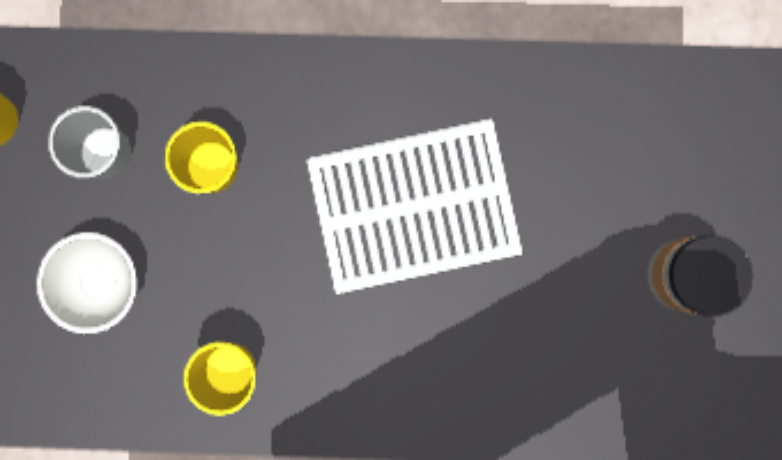

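The crop confirms the slotted steel grate. Its centre is at (535,-42) mm and it is turned +0.216 rad, while the table is turned -0.030 rad. The push lane is clear. I'll open the fingers to make a square two-point pusher and place it behind the trailing side.

drive_tool:
  deltas: "87 40 50 0 -0.05; 87 80 100 0 -0.1; 87 120 150 0 -0.15; 87 150 200 0 -0.2; 87 180 250 0 -0.25; 87 200 300 0 -0.3; 87 215 350 0 -0.337; 87 225 400 0 -0.337; 87 230 450 0 -0.337; 87 231 500 0 -0.337; 87 231 548 0 -0.337; 87 231 548 0 -0.337"

```text
time_s: 1.35
position: [0.4188, -0.0567, 0.2225]
tcp_rot: [[1.0, -0.031, 0.0], [-0.031, -1.0, 0.0], [0.0, -0.0, -1.0]]
force: [1.4, -0.4, 0.4]
opening: 0.995
grasp_force: 0.0
```

drive_tool:
  deltas: "87 0 0 -50 0; 87 0 0 -100 0; 87 0 0 -150 0; 87 0 0 -180 0; 87 0 0 -195 0; 87 0 0 -205 0; 87 0 0 -212 0; 87 0 0 -217 0; 87 0 0 -219 0; 87 0 0 -219 0; 87 0 0 -219 0"

```text
time_s: 2.45
position: [0.4193, -0.0588, 0.0041]
tcp_rot: [[1.0, -0.03, 0.001], [-0.03, -1.0, -0.0], [0.001, 0.0, -1.0]]
force: [0.9, -0.5, -0.0]
opening: 1.001
grasp_force: 0.0
```

drive_tool:
  deltas: "87 5 9 -1 0; 87 10 9 -1.5 0; 87 15 9 -1.5 0; 87 20 9 -1.5 0; 87 25 9 -1.5 0; 87 30 9 -1.5 0; 87 35 8 -1.5 0; 87 40 8 -1.5 0; 87 45 8 -1.5 0; 87 50 8 -1.5 0; 87 55 8 -1.5 0; 87 60 8 -1.5 0"

```text
time_s: 3.65
position: [0.4796, -0.0507, 0.002]
tcp_rot: [[1.0, -0.03, 0.0], [-0.03, -1.0, -0.0], [0.0, 0.0, -1.0]]
force: [-1.0, 1.4, -0.9]
opening: 0.998
grasp_force: 0.6
```

drive_tool:
  deltas: "87 5 0 0 0; 87 10 0 0 0; 87 15 0 0 0; 87 20 -1 0 0; 87 25 -1 0 0; 87 30 -1 0 0; 87 35 -1 0 0; 87 40 -1 0 0; 87 45 -1 0 0; 87 50 -2 0 0; 87 55 -2 0 0; 87 60 -2 0 0"

```text
time_s: 4.85
position: [0.5394, -0.0527, 0.002]
tcp_rot: [[1.0, -0.03, 0.0], [-0.03, -1.0, -0.0], [0.0, 0.0, -1.0]]
force: [-1.8, -0.4, -0.0]
opening: 1.002
grasp_force: 1.0
```

```bash
python3 - <<'E'
from h import *
im=imaging.capture("top"); print(boxw(im,grate(im),295,130))
cv2.imwrite("pics/p1.png",cv2.resize(im[130:400,180:520,::-1],None,fx=2.2,fy=2.2))
E
```

```text
((637.6134033203125, -62.99909210205078), (178.16204833984375, 91.84791564941406), 89.90336608886719)
```

View pics/p1.png

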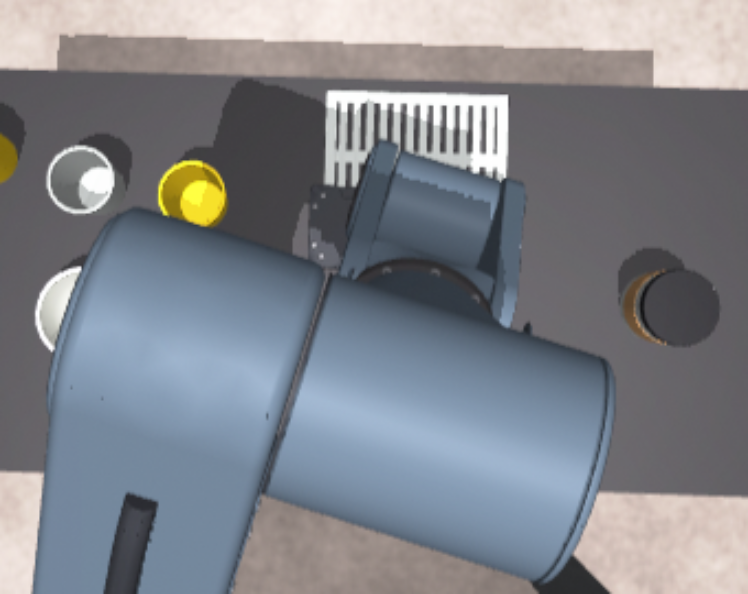

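The grate is now square to the edge, with its front side at crop row ~92 and the table edge at ~80. I'll measure the front line to sub-pixel accuracy.

```bash
cat >> h.py <<'E'
def front(im,rows=(130,190)):
    g=cv2.cvtColor(im,cv2.COLOR_RGB2GRAY).astype(float); m=im.min(2)>185
    return g,m
E
python3 - <<'E'
from h import *
im=imaging.capture("top"); g=im.min(2).astype(float)
P=[]
for c in range(332,408,2):
    s=g[164:180,c]; j=np.argmax(np.diff(s)); P.append((c,164+j+.5, ))
P=np.array(P); e=np.polyfit(P[:,0],P[:,1],1)
r=P[:,1]-np.polyval(e,P[:,0]); P=P[abs(r)<1]; e=np.polyfit(P[:,0],P[:,1],1)
a=world([(330,np.polyval(e,330)),(408,np.polyval(e,408))],.006)*1000
print(len(P),a,"yaw",np.arctan2(-(a[0]-a[1])[0],(a[0]-a[1])[1]))
cols=np.where(g[176,300:430]>185)[0]+300; print(cols.min(),cols.max(),world([(cols.min(),176),(cols.max(),176)],.006)*1000)
print(bot.read_state()["position"]*1000)
E
```

```text
38 [[ 685.87740469   21.66058973]
 [ 681.54904625 -147.83319404]] yaw -0.02553142551482829
329 410 [[ 672.71156751   23.8355623 ]
 [ 672.44471794 -152.10498927]]
[540.7246528  -52.99091201   2.19494624]
```

drive_tool:
  deltas: "87 4 0 0 0; 87 8 0 0 0; 87 12 0 0 0; 87 16 0 0 0; 87 20 -1 0 0; 87 24 -1 0 0; 87 28 -1 0 0; 87 32 -1 0 0; 87 36 -1 0 0; 87 41 -1 0 0; 87 46 -1 0 0; 87 50 -1 0 0"

```text
time_s: 6.15
position: [0.5898, -0.0538, 0.002]
tcp_rot: [[1.0, -0.03, 0.001], [-0.03, -1.0, -0.0], [0.001, 0.0, -1.0]]
force: [-2.2, 0.2, 0.3]
opening: 1.001
grasp_force: 1.2
```

drive_tool:
  deltas: "87 -10 0 0 0; 87 -30 0 0 0; 87 -50 0 40 0; 87 -70 0 80 0; 87 -100 0 120 0; 87 -120 -40 160 0; 87 -120 -90 200 0; 87 -120 -140 200 0; 87 -120 -190 200 0; 87 -120 -240 200 0; 87 -120 -290 200 0; 87 -120 -300 200 0"

```text
time_s: 7.35
position: [0.469, -0.3584, 0.2025]
tcp_rot: [[0.999, -0.033, 0.003], [-0.033, -0.999, -0.004], [0.003, 0.004, -1.0]]
force: [-0.7, 0.4, -0.7]
opening: 0.998
grasp_force: 0.0
```

```bash
python3 - <<'E'
from h import *
im=imaging.capture("top"); print(bot.read_state()["position"]*1000)
k=far_edge(im); p=world([(140,np.polyval(k,140)),(560,np.polyval(k,560))],0)*1000; print(p)
m=(im.min(2)>185).astype(np.uint8)[168:260,295:440]; print("on-table part",boxw(im,m,295,168))
cv2.imwrite("pics/p2.png",cv2.resize(im[120:270,180:500,::-1],None,fx=2.5,fy=2.5))
E
```

```text
[ 469.51395318 -362.70460557  202.53948943]
[[ 710.30739528  440.77413285]
 [ 682.83495215 -478.10373622]]
on-table part ((647.6656494140625, -62.45530700683594), (179.33065795898438, 89.71298217773438), 88.3514633178711)
```

View pics/p2.png

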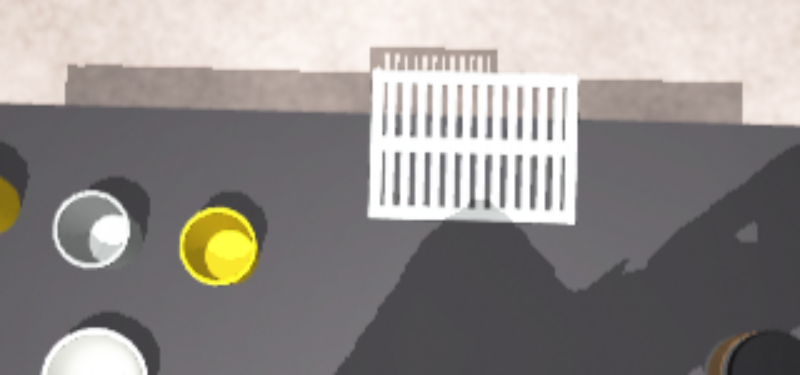

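The grate now overhangs the edge, with its front at crop row ~72 and the table edge at ~117, and it looks square. One numeric check, using both of its long sides:

```bash
python3 - <<'E'
from h import *
im=imaging.capture("top")
k=far_edge(im); e=world([(140,np.polyval(k,140)),(560,np.polyval(k,560))],0)*1000
u=(e[0]-e[1])/np.linalg.norm(e[0]-e[1]); n=np.array([u[1],-u[0]])
# white frame bars vs. floor (grey ~200): use saturation-free min channel
g=im.min(2).astype(float)
for name,r0,r1,sg in(("front",143,154,1),("rear",203,214,-1)):
    P=np.array([(c,r0+np.argmax(sg*np.diff(g[r0:r1,c]))+.5) for c in range(334,408,2)])
    for _ in range(3):
        f=np.polyfit(P[:,0],P[:,1],1); P=P[abs(P[:,1]-np.polyval(f,P[:,0]))<1.2]
    a=world([(330,np.polyval(f,330)),(410,np.polyval(f,410))],.006)*1000
    d=a[0]-a[1]; print(name,len(P),"past edge mm",(a-e[1])@n,"angle",np.arctan2(d@n,d@u))
E
```

```text
front 37 past edge mm [38.18642776 38.43480026] angle -0.0014253826936535385
rear 37 past edge mm [-92.84508785 -92.01572641] angle -0.004785494115842881
```

```bash
python3 -c "
from rig import bot
print(bot.hand_in())"
```

```text
the job is handed in; nothing more can be done
None
```

I pushed the grate square over the far edge, and it now sticks out about 38 mm (measured from the top camera). The arm is clear of it, the bowl, tin and steel cup were not touched, and the job is handed in; no verdict was returned.

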